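Make up two telemetry service kits with the matching keyed hubs

ROBOT

A 6-joint arm with a two-finger parallel gripper is mounted at the origin on the work surface. World frame = base frame: x ahead of the robot, y to its left, z up, the work surface at z = 0. Lengths are in mm, angles in rad, forces in N, time in s.
With the tool pointing down it reaches from about 350 to 875 mm from the base axis. Payload 4.2 kg.
Tool frame: the origin (TCP) lies between the finger pads; the fingertips stand 11 mm ahead of it and the grasp point (between the pads) lies 8 mm behind it; z points along the fingers, y is the direction in which the jaws open and shut (so a half turn about z gives the same grasp; the last joint's range is limited). The gripper opens to 85 mm and grips with 20 to 120 N. Pads are 22 mm wide; open, the fingers measure 114 mm over their backs; the gripper's body (76 mm by 85 mm) begins 54 mm behind the grasp point. The pads swing forward as they close: fully open they stand 13 mm farther back than shut.
Start: joints at [1.395, 0.385, 0.008, 0, -1.194, -0.259], TCP at [263.235, 566.839, 242.312] pointing down, gripper open.
Joint ranges: [-3.14, 3.14], [-1.21, 2.06], [-1.07, 1.41], [-3.16, 2.05], [-2.99, -0.16], [-3.1, 3.1]. Speed limits (rad/s): [2.79, 2.79, 3.14, 3.14, 3.14, 3.14].

INTERFACE

Orientations are given as a unit quaternion [x, y, z, w].
In Python, from bench import * gives the robot as it stands. The module is installed in compiled form; this text tells all that it offers.
- The arm moves only by the tool drive_tool, never from a script. Its argument "increments" is a list of rows, each a list of 3 entries, a list of its own where there are three numbers: the gripper command: -1 is shut, 1 is fully open, values between are in proportion, then the shift along the tool's x, y, z scaled (see below), then the turn about the tool's z scaled (see below). In form: [[hand, [tx, ty, tz], turn], ...]. A call has 1 to 20 rows; each row shifts and turns the commanded pose from where the row before left it, along the tool's axes as they then stand; what a row does not reach is not made up. The controller multiplies each number of a shift by 0.3 m and each number of a turn by 2 rad. A row lasts 1/8 s, in which the tool goes at most 62.5 mm and 10.7 degrees, less where a joint would pass 70% of its speed; a pose out of reach is approached as far as the arm can. A call with a number of a shift or a turn outside -1 to 1 is refused whole. A call with a gripper value outside its range is refused whole. The fingers move at their own pace and stop on an object; the grip force is fixed at half the most. Time passes only in rows, so rows that do not move let the fingers close. It gives the time, the measured TCP pose, the force and the opening at its end, in the units of the state.
- read_state(): the state, without advancing time (a new reading comes with each control period).
- get_image(name): name is "scene" or "top" or "wrist"; returns the picture (420x560x3 uint8, red, green, blue); there is no depth.
- calibration(name): a dict with "fovy" (degrees; the focal length in pixels is half the picture's height over the tangent of half this angle, whatever the lens; pixels are square), "cx", "cy" (the principal point, pixels), "R" (3x3) and "t" (3): a world point X has camera coordinates R X + t. Camera axes: x right, y down, z forward; pixel columns grow to the right and rows downward; lengths in mm; the calibration is good to about 2 mm. A picture is of the moment at which its call begins: read the wrist's pose just before it. calibration takes no time and is no camera call; for the wrist camera it gives the pose at the moment of the call.
- job_done(): hands the job in, once; it reports no verdict.
The state is a dict: "clock": time; "joints": joint angles; "joint_vel": joint speeds; "joint_efforts": joint torques, N m; "position": TCP position; "ee_rot": TCP orientation; "contact_force": force on the tool from outside, world axes, zero at the start; "wrist_torque": the same for the moment, N m; "gripper_width": finger opening in mm.
Only numpy, scipy, OpenCV 4.12 (cv2) and the standard library are available. Lean on these libraries where they do the work, as an engineer would, in place of code of your own. Each camera call takes 0.05 s, during which the arm holds its last target.

TASK

Make up the two service kits, one thing to a pocket, each standing flat and upright on the pocket's floor. In each tray, the pocket next to the test shaft standing at its end gets the hub that fits that shaft: laid flange over foot, bolt hole on bolt, its keyway would line up with the shaft's key. In the three-pocket tray the round sensor goes in the middle pocket and the battery in the remaining end pocket; in the two-pocket tray the antenna goes in the other pocket.

Things in the scene. Friction and masses are not known exactly. Their poses are not given: they have to be found in the camera images.
- tray_long: Fixed tray, aluminium frame, black lining, three pockets in a row along x. Outside 318 mm (x) by 110 mm (y); pockets 98 mm (x) by 98 mm (y); walls 12 mm high over the bench, 6 mm thick; floor 4 mm over the bench. Origin: centre of underside, z up; +x points roughly away from the robot, to the test shaft at its end. Pocket centres at x = -104, 0 and +104 mm, y = 0.
- tray_short: Fixed tray, aluminium frame, black lining, two pockets in a row along x. Outside 214 mm (x) by 110 mm (y); pockets 98 mm (x) by 98 mm (y); walls 12 mm high over the bench, 6 mm thick; floor 4 mm over the bench. Origin: centre of underside, z up; +x points roughly away from the robot, to the test shaft at its end. Pocket centres at x = -52 and +52 mm, y = 0.
- shaft_inline: Fixed upright steel shaft, 28 mm diameter, top 58 mm above the bench, on a dark foot 10 mm thick shaped like a hub's flange (80 mm x, 56 mm y, a bolt head at each long end). A key 11 mm wide stands out of its side, along +x, towards a bolt head. Stands beyond the +x end of one tray; which tray varies. Origin: centre of foot's underside, z up.
- shaft_cross: Fixed upright steel shaft, 28 mm diameter, top 58 mm above the bench, on a dark foot 10 mm thick shaped like a hub's flange (80 mm x, 56 mm y, a bolt head at each long end). A key 11 mm wide stands out of its side, along +y, square to the line of bolt heads. Stands beyond the +x end of one tray; which tray varies. Origin: centre of foot's underside, z up.
- hub_inline: Loose steel two-bolt flange hub, 0.24-0.42 kg, lying flat. Flange 12 mm thick, 80 mm (x) by 56 mm (y), a bolt hole at each long end; round boss 54 mm diameter, top 40 mm above underside: grip it there, above the flange. Bore 30 mm with one keyway 12 mm wide, along +x, towards a bolt hole: fits shaft_inline. Origin: centre of underside, z up.
- hub_cross: Loose steel two-bolt flange hub, 0.24-0.42 kg, lying flat. Flange 12 mm thick, 80 mm (x) by 56 mm (y), a bolt hole at each long end; round boss 54 mm diameter, top 40 mm above underside: grip it there, above the flange. Bore 30 mm with one keyway 12 mm wide, along +y, square to the line of bolt holes: fits shaft_cross. Origin: centre of underside, z up.
- sensor: Loose round aluminium sensor, a plain upright drum of 46 mm diameter and 36 mm height with a chamfered top that bears a small brass connector stub 6 mm high, 10 mm off centre. 0.12 to 0.21 kg. Origin: centre of the underside, z up.
- battery: Loose black battery block with a grey band and two brass contacts on top: 64 mm long (x), 36 mm wide (y), 36 mm high. 0.15 to 0.26 kg. Origin: centre of the underside, z up. Grip it across its width (y).
- antenna: Loose grey stub antenna standing upright: round foot of 52 mm diameter, 10 mm thick, tapering until 20 mm height into a stem of 22 mm diameter whose top is 70 mm above the underside. 0.11 to 0.2 kg. Origin: centre of the underside, z up. Grip it by the stem.

How it is judged:
By the outcome, as a careful person would: the job done as asked, in the order asked, and still so for the second after the job is handed in, with the robot touching nothing.
It also fails if it takes over 128 s, if anything falls off the work surface, if the arm or the gripper's body presses on something with over 40 N, if the wrist force passes 120 N, or if a joint passes its speed limit or range.

## Working session

There is one attempt and no reset: what is moved stays moved. The work goes in short steps, Python scripts to look and compute and a tool call to move; the robot and the scene stay as the last step left them, time stands still between calls to the robot, and variables do not carry over. Pictures are saved under pics/ and viewed, and the job is handed in when it is done.

Besides the shell and the picture viewer there is one more tool, called in YAML: its name, and indented under it one key for each argument. drive_tool: Moves the arm, as the interface text tells. Shifts and turns lie within -1 to 1; 1 stands for 0.3 m of shift or 2 rad of turn. Its arguments: {"type":"object","properties":{"increments":{"type":"array"}},"required":["increments"]}

```bash
mkdir -p pics; python3 - <<'E'
from bench import *
import cv2
s=read_state(); print(s)
for n in ["scene","top","wrist"]:
    c=calibration(n); print(n,c)
    cv2.imwrite(f"pics/{n}0.png",cv2.cvtColor(get_image(n),cv2.COLOR_RGB2BGR))
E
```

```text
{'clock': 0.0, 'joints': array([ 1.39460744e+00,  3.85552033e-01,  6.60801800e-03, -4.74262518e-04,
       -1.19400501e+00, -2.58613346e-01]), 'joint_vel': array([-0.00055203, -0.00057634,  0.00080035, -0.00153827, -0.00065429,
       -0.00092573]), 'joint_efforts': array([ 6.74414914e-04, -3.92291522e+01,  1.88404280e+01,  4.18637574e+00,
       -4.60379742e-03,  8.24951030e-06]), 'position': array([263.01264239, 566.33994348, 241.22099459]), 'ee_rot': array([ 9.76441843e-01, -2.15777943e-01, -1.75869125e-04,  1.08451600e-03]), 'contact_force': array([ 0.37458357, -0.46828785,  0.20367485]), 'wrist_torque': array([0.06597222, 0.03360875, 0.00144425]), 'gripper_width': 85.56505035792947}
scene {'fovy': 49.02641027532791, 'cx': 282.6512300492374, 'cy': 213.87831930445114, 'R': array([[-0.24195683,  0.97025197, -0.00824631],
       [ 0.75336293,  0.18250054, -0.63177357],
       [-0.6114746 , -0.1590744 , -0.77510912]]), 't': array([ 138.11236182, -430.69939482, 1279.73023949])}
top {'fovy': 49.19080997430509, 'cx': 278.8965063186177, 'cy': 204.28339685735733, 'R': array([[-0.01699149, -0.9993437 , -0.03199163],
       [-0.99558194,  0.01986538, -0.09177128],
       [ 0.09234658,  0.03029095, -0.99526608]]), 't': array([ 31.28291652, 604.46467636, 869.19800704])}
wrist {'fovy': 69.29595700453638, 'cx': 276.4335138687582, 'cy': 209.40974910414533, 'R': array([[-0.4203357 , -0.90736756,  0.00141931],
       [-0.87540988,  0.40594188,  0.26242852],
       [-0.23869528,  0.1090656 , -0.96495039]]), 't': array([624.48776652, -33.82457317, 378.46394459])}
```

View pics/top0.png

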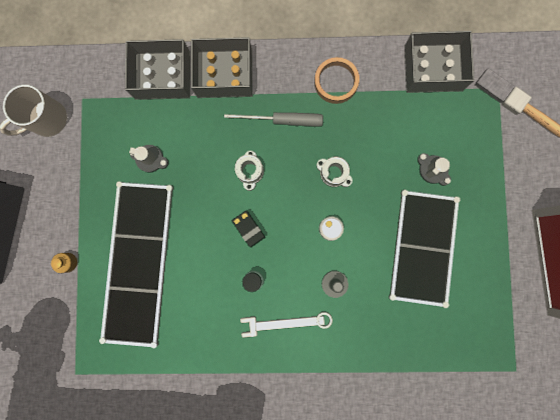

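View pics/scene0.png

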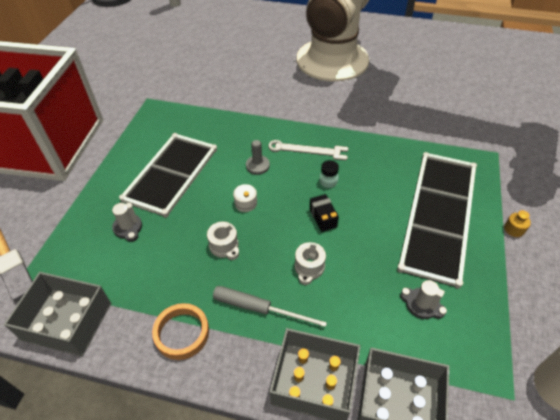

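View pics/wrist0.png

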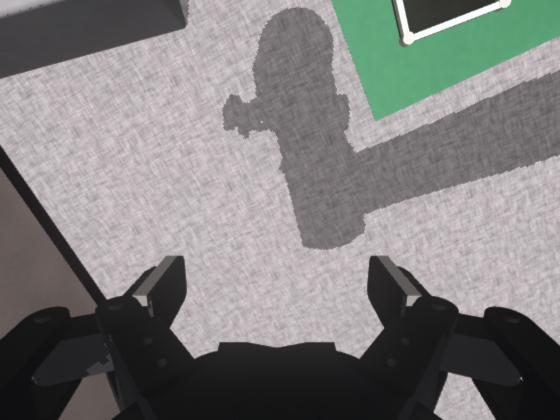

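Top view: long tray at the left (shaft at ~148,157), short tray at the right (shaft ~435,168), and between them hubs at ~(248,170) and ~(336,172), battery (248,228), sensor (332,228), antenna (335,284). The jar at (252,282) and the tools aren't part of the task. I'll zoom in on the shafts and hubs.

```bash
python3 - <<'E'
import cv2,numpy as np
a=cv2.imread("pics/top0.png");b=cv2.imread("pics/scene0.png")
def cr(im,x,y,r=30,s=260): return cv2.resize(im[y-r:y+r,x-r:x+r],(s,s),interpolation=cv2.INTER_CUBIC)
r1=np.hstack([cr(a,148,157),cr(a,248,170),cr(a,336,172)])
r2=np.hstack([cr(a,435,168),cr(b,222,240),cr(b,310,262)])
cv2.imwrite("pics/z0.png",np.vstack([r1,r2]))
E
```

```text
(no output)
```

View pics/z0.png

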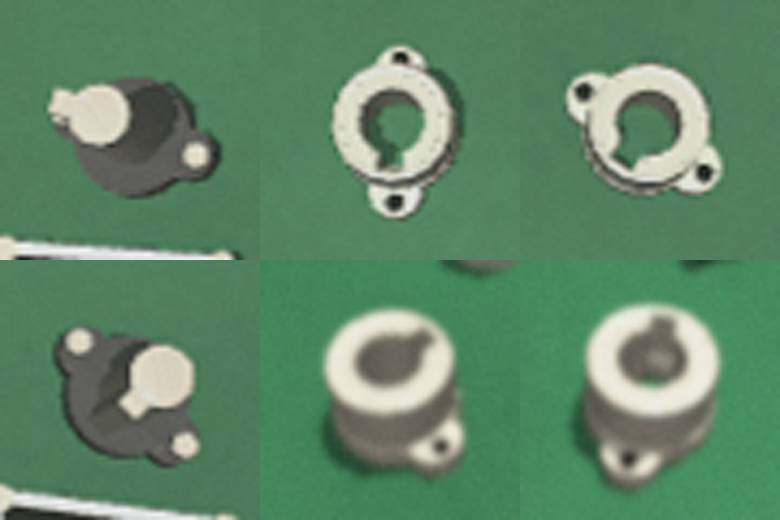

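```bash
cat > h.py <<'E'
import cv2,numpy as np
def K(c,H=420):
    return H/2/np.tan(np.radians(c['fovy'])/2)
def ray(c,u,v):
    f=K(c); d=np.array([(u-c['cx'])/f,(v-c['cy'])/f,1.]); return -c['R'].T@c['t'], c['R'].T@d
def onz(c,u,v,z):
    o,d=ray(c,u,v); return o+d*(z-o[2])/d[2]
def proj(c,X):
    p=c['R']@np.asarray(X,float)+c['t']; return np.array([c['cx'],c['cy']])+K(c)*p[:2]/p[2]
E
python3 - <<'E'
from bench import *
from h import *
c=calibration('top'); s=calibration('scene')
print(-c['R'].T@c['t'],-s['R'].T@s['t'])
a=cv2.imread("pics/top0.png");hsv=cv2.cvtColor(a,cv2.COLOR_BGR2HSV)
g=cv2.inRange(hsv,(60,70,40),(90,255,255))  # green
g=cv2.morphologyEx(g,cv2.MORPH_OPEN,np.ones((2,2)))
hull=np.zeros_like(g); cs,_=cv2.findContours(g,cv2.RETR_EXTERNAL,2)
cv2.fillPoly(hull,[cv2.convexHull(max(cs,key=cv2.contourArea))],255)
m=cv2.bitwise_and(cv2.bitwise_not(g),hull)
n,l,st,ce=cv2.connectedComponentsWithStats(m)
for i in range(1,n):
    if st[i,4]>60: print(i,st[i],ce[i].round(1))
white=cv2.inRange(hsv,(0,0,165),(180,60,255)); white&=hull
cs,_=cv2.findContours(white,cv2.RETR_EXTERNAL,2)
for q in cs:
    A=cv2.contourArea(q)
    if A>60:
        r=cv2.minAreaRect(q);print('W',A,np.round(r[0],1),np.round(r[1],1),round(r[2],1))
        if A>4000:
            h=cv2.convexHull(q); ap=cv2.approxPolyDP(h,6,True)[:,0]
            P=np.array([onz(c,u,v,12) for u,v in ap]);print(ap.tolist(),P.round(0).tolist());print(np.linalg.norm(P-np.roll(P,-1,0),axis=1))
# fingertip from wrist pic
w=calibration('wrist'); S=read_state()
from scipy.spatial.transform import Rotation as Ro
T=Ro.from_quat(S['ee_rot']).as_matrix()
for u,v in [(185,256),(369,257),(186,300),(369,296)]:
    o,d=ray(w,u,v); o=T.T@(o-S['position']); d=T.T@d
    for y in (42.8,-42.8):
        k=(y-o[1])/d[1]
        if k>0: print(u,v,(o+k*d).round(1),'cam',o.round(1))
E
python3 - <<'E'
import cv2,numpy as np
a=cv2.imread("pics/top0.png");b=cv2.imread("pics/scene0.png")
def cr(im,x,y,r=30,s=260): return cv2.resize(im[y-r:y+r,x-r:x+r],(s,s),interpolation=cv2.INTER_CUBIC)
cv2.imwrite("pics/z1.png",np.vstack([np.hstack([cr(b,428,297),cr(b,127,220),cr(a,248,228)]),np.hstack([cr(a,332,228),cr(a,335,284),cr(b,258,158)])]))
E
```

```text
[522.05819775  -7.07436827 921.55658142] [1140.41272208  148.1713953   720.96500608]
1 [400  90  66   4 164] [434.3  91.5]
3 [318  93  39  12 309] [336.5  97.9]
6 [198  95  62   4 158] [226.5  96.6]
9 [123  97  68   4 162] [160.1  98.3]
15 [225 113  99  15 832] [287.5 119.1]
20 [130 146  39  27 762] [149.1 158.7]
21 [235 151  30  41 706] [249.9 170.5]
22 [419 154  33  33 818] [435.4 169.7]
23 [317 157  37  31 745] [335.7 172.2]
27 [ 100  182   75  168 9295] [137.3 265.4]
28 [ 390  190   72  120 6560] [425.5 249.3]
32 [233 212  33  36 593] [248.8 229.4]
33 [320 217  25  25 499] [331.9 229. ]
40 [243 272  22  21 342] [253.6 282. ]
41 [322 272  28  27 577] [335.7 284.9]
46 [ 241  313   93   26 1037] [284.9 324.4]
56 [335 373  64   1  64] [366.5 373. ]
61 [196 374  69   1  69] [230. 374.]
W 792.5 [286.3 324. ] [19.  91.8] 85.6
W 390.5 [331. 228.] [22. 22.] 90.0
W 6139.5 [425.1 248.5] [ 58.8 111.9] 6.6
[[404, 190], [459, 198], [447, 307], [390, 298]] [[630.0, -228.0, 12.0], [612.0, -334.0, 12.0], [401.0, -300.0, 12.0], [420.0, -192.0, 12.0]]
[108.27949629 213.54109748 110.10118848 213.36594087]
W 8704.5 [135. 264.] [ 57.4 163.9] 5.4
[[170, 185], [156, 346], [100, 343], [116, 183]] [[650.0, 239.0, 12.0], [333.0, 265.0, 12.0], [340.0, 376.0, 12.0], [656.0, 350.0, 12.0]]
[317.60539426 111.10534797 317.21104356 110.36626728]
W 166.0 [440.5 166. ] [13.4 17.7] 45.0
W 665.0 [334.5 171. ] [28. 35.] 90.0
W 575.0 [248.3 167.2] [26.5 28.6] 50.2
W 154.0 [138. 153.] [12. 18.] 90.0
185 256 [  8.1 -42.8  -1.4] cam [  66.1   -0.3 -131.9]
369 257 [ 7.6 42.8 -1. ] cam [  66.1   -0.3 -131.9]
186 300 [-12.5 -42.8  -5.3] cam [  66.1   -0.3 -131.9]
369 296 [-9.9 42.8 -5.9] cam [  66.1   -0.3 -131.9]
```

View pics/z1.png

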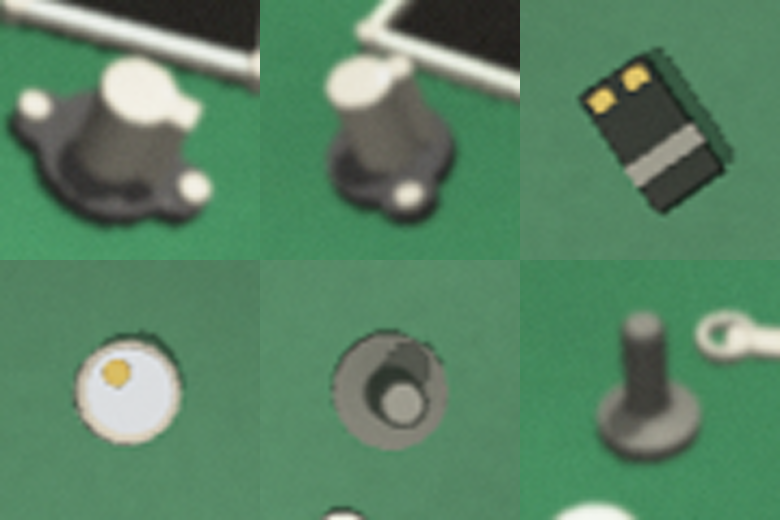

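```bash
python3 - <<'E'
from bench import *
from h import *
c=calibration('top')
def z(px,py,ox,oy): return (ox+px/4.3333-.5+0,oy+py/4.3333-.5)
def P(n,px,py,ox,oy,h): print(n,onz(c,*z(px,py,ox,oy),h).round(1))
P('A top',133,125,218,140,40);P('A hole1',140,58,218,140,12);P('A hole2',136,202,218,140,12)
P('B top',129,125,306,142,40);P('B hole1',63,92,306,142,12);P('B hole2',184,172,306,142,12)
P('S',129,130,302,198,36)
for p in [(60,97),(135,50),(205,172),(142,213)]: P('bat',*p,218,198,36)
P('ant top',143,144,305,254,70);P('foot',130,130,305,254,8)
P('shL',98,115,118,127,58);P('shR',162,376-260,405,138,58)
E
```

```text
A top [675.4  78.4  40. ]
A hole1 [711.7  77.5  12. ]
A hole2 [644.2  80.1  12. ]
B top [667.7 -90.6  40. ]
B hole1 [688.4 -63.2  12. ]
B hole2 [ 649.9 -117.8   12. ]
S [557.4 -80.1  36. ]
bat [575.7 112.7  36. ]
bat [596.1  78.8  36. ]
bat [541.   48.1  36. ]
bat [523.3  76.5  36. ]
ant top [447.7 -85.7  70. ]
foot [448.6 -85.7   8. ]
shL [706.8 285.4  58. ]
shR [ 671.8 -289.4   58. ]
```

drive_tool:
  increments:
    - [1,[0,0,0],-0.0724]
    - [1,[0,0,0],-0.0724]
    - [1,[0,0,0],-0.0725]
    - [1,[0.1147,0.1356,0],0]
    - [1,[0.1147,0.1356,0],0]
    - [1,[0.1147,0.1356,0],0]
    - [1,[0.1147,0.1356,0],0]
    - [1,[0.1147,0.1356,0],0]
    - [1,[0.1147,0.1356,0],0]
    - [1,[0.1147,0.1356,0],0]
    - [1,[0.1147,0.1356,0],0]
    - [1,[0.1147,0.1356,0],0]
    - [1,[0.1147,0.1356,0],0]
    - [1,[0.1147,0.1356,0],0]
    - [1,[0.1147,0.1356,0],0]
    - [1,[0,0,0.15],0]
    - [1,[0,0,0.15],0]
    - [1,[0,0,0],0]

```text
clock: 2.4
position: [673.4, 77.6, 147.5]
ee_rot: [1.0, -0.001, -0.005, 0.001]
contact_force: [-0.6, -0.8, 0.5]
gripper_width: 85.5
```

```bash
cat >> h.py <<'E'
def snap(name,fn,pts=(),labels=True):
    from bench import get_image,calibration
    c=calibration(name); im=cv2.cvtColor(get_image(name),cv2.COLOR_RGB2BGR)
    cv2.imwrite(f'pics/{fn}_raw.png',im)
    for X in pts:
        u=proj(c,X); cv2.drawMarker(im,tuple(int(round(k)) for k in u),(0,0,255),0,10,1)
    cv2.imwrite(f'pics/{fn}.png',im)
    np.save(f'pics/{fn}.npy',c,allow_pickle=True)
    return im,c
E
python3 - <<'E'
from bench import *
from h import *
print(read_state()['position'],read_state()['joints'].round(2))
snap('wrist','w1',[(676,78.5,40),(711,77.5,12),(644,80,12),(703,78.5,40),(649,78.5,40),(676,105.5,40),(676,51.5,40)])
E
```

```text
[673.37837034  77.64698301 147.53061394] [ 0.35  0.55  0.03 -0.   -1.07  1.22]
```

View pics/w1.png

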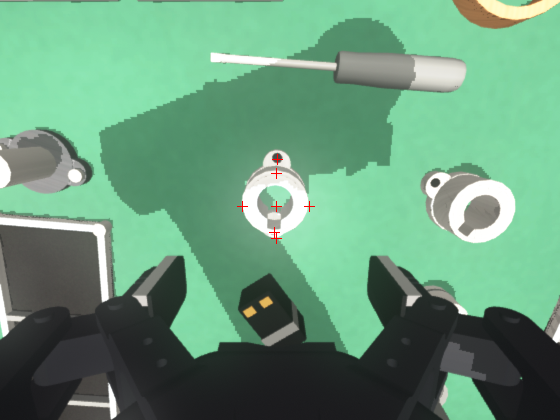

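The wrist view confirms hub A: the boss ring, centred at ~(276,205), lies on my predicted markers. Grasping it.

drive_tool:
  increments:
    - [1,[0.0087,-0.003,0.117],0]
    - [1,[0,0,0.117],0]
    - [1,[0,0,0.117],0]
    - [1,[0,0,0.04],0]
    - [1,[0,0,0.028],0]
    - [1,[0,0,0],0]
    - [-1,[0,0,0],0]
    - [-1,[0,0,0],0]
    - [-1,[0,0,0],0]
    - [-1,[0,0,0],0]
    - [-1,[0,0,0],0]
    - [-1,[0,0,0],0]

```text
clock: 3.95
position: [679.5, 79.5, 28.5]
ee_rot: [1.0, 0.0, 0.001, -0.0]
contact_force: [-1.7, -0.6, 4.9]
gripper_width: 52.4
```

```bash
python3 - <<'E'
from bench import *
from h import *
s=read_state();print(s['position'],s['joints'].round(3),s['contact_force'],s['gripper_width'])
snap('wrist','w2')
snap('scene','s2')
s=read_state();print(s['position'])
E
```

```text
[679.54945759  79.50693524  28.52174241] [ 3.530e-01  6.770e-01 -6.700e-02  1.000e-03 -8.250e-01  1.218e+00] [-1.67068734 -0.62636754  4.91321979] 52.38657478524784
[679.56192812  79.50287681  28.54858374]
```

View pics/w2.png

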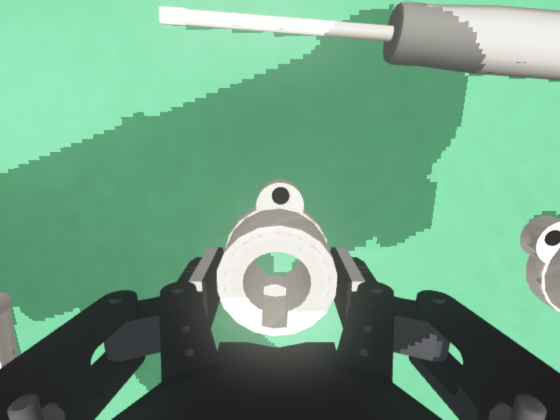

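View pics/s2.png

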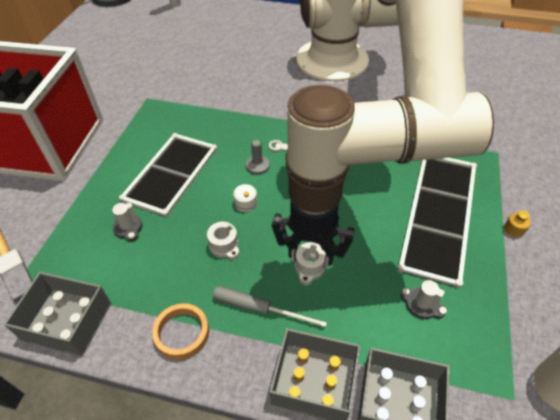

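drive_tool:
  increments:
    - [-1,[0,0,-0.05],0]
    - [-1,[0,0,-0.1],0]
    - [-1,[0,0,-0.1],0]
    - [-1,[0,0,-0.0833],0]
    - [-1,[-0.052,-0.1463,0],0]
    - [-1,[-0.052,-0.1463,0],0]
    - [-1,[-0.052,-0.1463,0],0]
    - [-1,[-0.052,-0.1463,0],0]
    - [-1,[-0.052,-0.1463,0],0]
    - [-1,[0,0,0.1],0]
    - [-1,[0,0,0.1],0]
    - [-1,[0,0,0],0]
    - [-1,[0,0,0],0]

```text
clock: 5.68
position: [601.4, 299.2, 67.7]
ee_rot: [1.0, -0.0, 0.001, -0.0]
contact_force: [0.4, 0.6, -3.1]
gripper_width: 52.6
```

```bash
python3 - <<'E'
from bench import *
from h import *
s=read_state();print(s['position'],s['contact_force'],s['gripper_width'],s['joints'].round(2))
snap('wrist','w3',[(598.4,299,4),(647.4,294.6,12)])
snap('scene','s3')
E
```

```text
[601.43854079 299.15900187  67.6588831 ] [ 0.35959863  0.5545397  -3.05270497] 52.62292525373774 [ 0.7   0.62 -0.07  0.   -0.88  0.87]
```

View pics/w3.png

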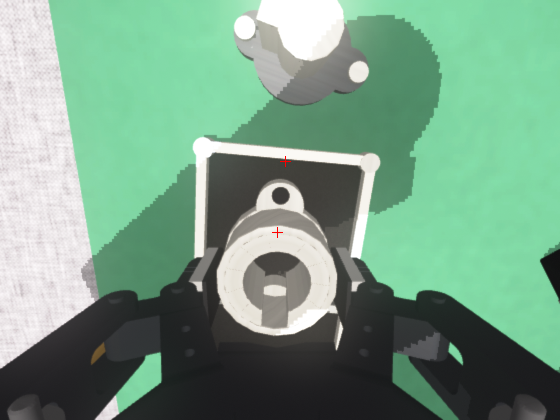

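View pics/s3.png

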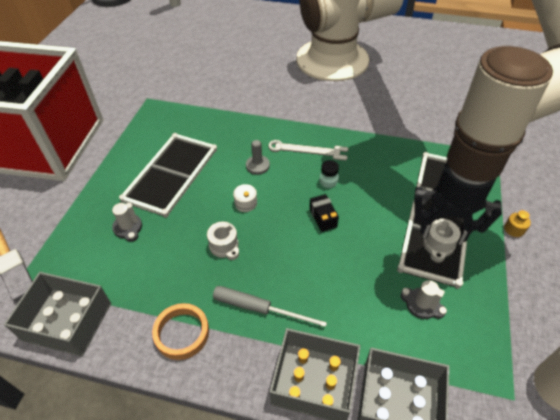

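drive_tool:
  increments:
    - [-1,[0,0,0.06],0]
    - [-1,[0,0,0.04],0]
    - [-1,[0,0,0.015],0]
    - [-1,[0,0,0],0]
    - [-1,[0,0,0],0]
    - [0.1,[0,0,0],0]
    - [0.4,[0,0,0],0]
    - [0.6,[0,0,0],0]
    - [0.6,[0,0,0],0]
    - [0.6,[0,0,-0.05],0]
    - [0.6,[0,0,-0.1],0]
    - [1,[0,0,-0.15],0]
    - [1,[0,0,0],0]

```text
clock: 7.4
position: [603.5, 300.7, 128.4]
ee_rot: [1.0, 0.0, 0.005, -0.003]
contact_force: [0.4, 0.8, -0.2]
gripper_width: 85.1
```

```bash
python3 - <<'E'
from bench import *
from h import *
s=read_state();print(s['position'],s['contact_force'],s['gripper_width'],s['joints'].round(2))
snap('wrist','w4',[(598.4,299,44)])
E
```

```text
[603.48670627 300.73945236 128.40787234] [ 0.42812428  0.82853626 -0.17051742] 85.08487000445987 [ 0.7   0.55 -0.02  0.   -0.99  0.87]
```

View pics/w4.png

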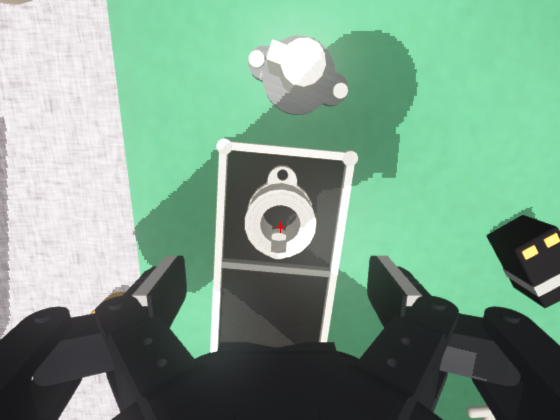

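drive_tool:
  increments:
    - [1,[-0.0185,0.158,0],0]
    - [1,[-0.0185,0.158,0],0]
    - [1,[-0.0185,0.158,0],0]
    - [1,[-0.0185,0.158,0],0]
    - [1,[-0.0185,0.158,0],0]
    - [1,[-0.0185,0.158,0],0]
    - [1,[-0.0185,0.158,0],0]
    - [1,[-0.0185,0.158,0],0]
    - [1,[0,0,0],0]
    - [1,[0,0,0.12],0]
    - [1,[0,0,0.12],0]
    - [1,[0,0,0.08],0]
    - [1,[0,0,0.037],0]
    - [1,[0,0,0],0]
    - [-1,[0,0,0],0]
    - [-1,[0,0,0],0]
    - [-1,[0,0,0],0]
    - [-1,[0,0,0],0]
    - [-1,[0,0,0],0]
    - [-1,[0,0,0],0]

```text
clock: 9.95
position: [557.1, -80.2, 16.4]
ee_rot: [1.0, 0.0, 0.001, -0.0]
contact_force: [-1.0, 0.4, 5.5]
gripper_width: 44.0
```

```bash
python3 - <<'E'
from bench import *
from h import *
s=read_state();print(s['position'],s['contact_force'],s['gripper_width'],s['joints'].round(2))
snap('wrist','w5',[(557,-80,36)])
E
```

```text
[557.13882149 -80.17551384  16.4015607 ] [-1.04323963  0.38792778  5.53669547] 43.98911439859056 [ 0.15  0.54 -0.4   0.   -0.62  1.43]
```

View pics/w5.png

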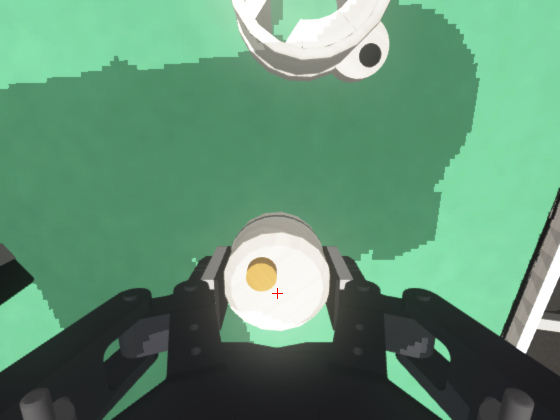

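drive_tool:
  increments:
    - [-1,[0,0,-0.06],0]
    - [-1,[0,0,-0.12],0]
    - [-1,[0,0,-0.12],0]
    - [-1,[-0.0233,-0.1436,0],0]
    - [-1,[-0.0233,-0.1436,0],0]
    - [-1,[-0.0233,-0.1436,0],0]
    - [-1,[-0.0233,-0.1436,0],0]
    - [-1,[-0.0233,-0.1436,0],0]
    - [-1,[-0.0233,-0.1436,0],0]
    - [-1,[-0.0233,-0.1436,0],0]
    - [-1,[-0.0233,-0.1436,0],0]
    - [-1,[-0.0233,-0.1436,0],0]
    - [-1,[0,0,0],0]
    - [-1,[0,0,0.1],0]
    - [-1,[0,0,0.1],0]
    - [-1,[0,0,0],0]
    - [-1,[0,0,0],0]

```text
clock: 12.12
position: [494.1, 307.4, 45.9]
ee_rot: [1.0, -0.0, 0.0, -0.0]
contact_force: [0.5, -0.1, -1.6]
gripper_width: 44.3
```

```bash
python3 - <<'E'
from bench import *
from h import *
s=read_state();print(s['position'],s['contact_force'],s['gripper_width'],s['joints'].round(2))
snap('wrist','w6',[(495,307.5,4),(495,307.5,40+30)])
E
```

```text
[494.05867828 307.37530013  45.8677595 ] [ 0.5090899  -0.12442772 -1.64406774] 44.312382985702236 [ 0.83  0.52 -0.33  0.   -0.72  0.73]
```

View pics/w6.png

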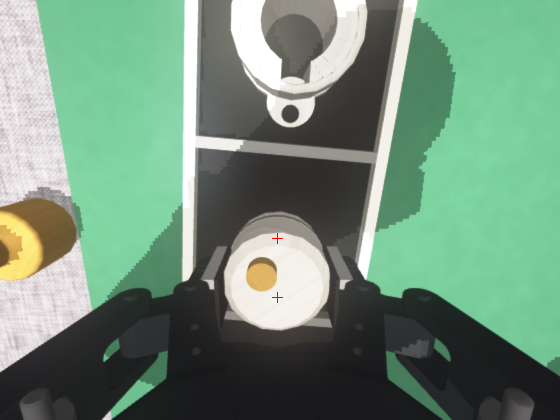

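drive_tool:
  increments:
    - [-1,[0,0,0.05],0]
    - [-1,[0,0,0.032],0]
    - [-1,[0,0,0],0]
    - [-1,[0,0,0],0]
    - [0.1,[0,0,0],0]
    - [0.3,[0,0,0],0]
    - [0.36,[0,0,0],0]
    - [0.36,[0,0,0],0]
    - [0.36,[0,0,-0.05],0]
    - [0.36,[0,0,-0.1],0]
    - [1,[0,0,-0.15],0]
    - [1,[0,0,0],0]
    - [1,[0,0,0],0]

```text
clock: 13.8
position: [493.2, 307.4, 111.0]
ee_rot: [1.0, -0.0, 0.0, -0.0]
contact_force: [-0.3, -1.0, 1.0]
gripper_width: 85.3
```

```bash
python3 - <<'E'
from bench import *
from h import *
s=read_state();print(s['position'],s['contact_force'],s['gripper_width'],s['joints'].round(2))
snap('wrist','w7',[(495,307.5,40)])
E
```

```text
[493.17324793 307.41270507 111.03033099] [-0.27990952 -1.00891122  0.96452938] 85.27653245960525 [ 0.84  0.44 -0.27 -0.   -0.86  0.73]
```

View pics/w7.png

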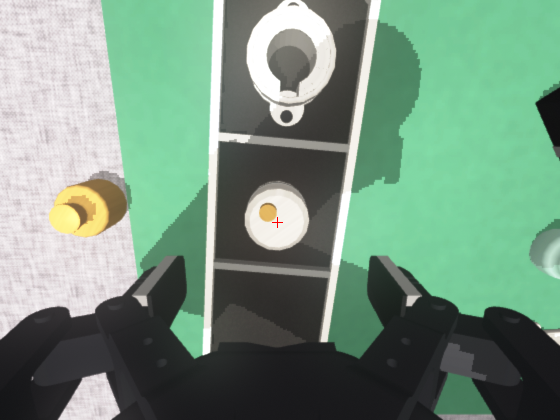

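drive_tool:
  increments:
    - [1,[0.0432,0.1523,0],0]
    - [1,[0.0432,0.1523,0],0]
    - [1,[0.0432,0.1523,0],0]
    - [1,[0.0432,0.1523,0],0]
    - [1,[0.0432,0.1523,0],0]
    - [1,[0,0,0],-0.0676]
    - [1,[0,0,0],-0.0676]
    - [1,[0,0,0],-0.0676]
    - [1,[0,0,0],-0.0676]
    - [1,[0,0,0],0]
    - [1,[0,0,0],0]
    - [1,[0,0,0],0]

```text
clock: 15.35
position: [558.0, 79.0, 110.1]
ee_rot: [0.964, 0.267, -0.0, 0.0]
contact_force: [-0.1, -0.1, -0.6]
gripper_width: 85.2
```

```bash
python3 - <<'E'
from bench import *
from h import *
s=read_state();print(s['position'],s['ee_rot'],s['joints'].round(2))
snap('wrist','w8',[(559,79,36)])
E
```

```text
[558.01466014  78.99751467 110.13708614] [ 9.63830908e-01  2.66514333e-01 -2.97306298e-04  4.87908138e-05] [ 0.43  0.41 -0.32  0.   -0.84  1.68]
```

View pics/w8.png

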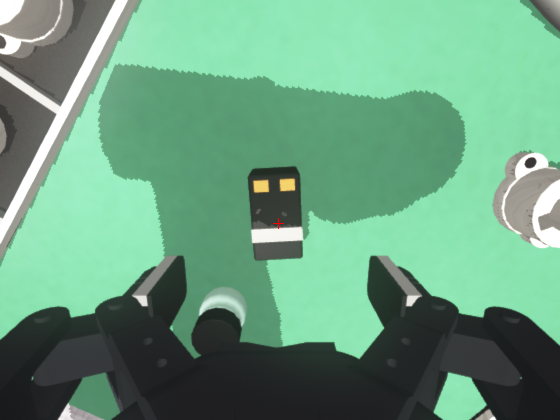

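drive_tool:
  increments:
    - [1,[0.01,0,0.1],0]
    - [1,[0,0,0.1],0]
    - [1,[0,0,0.08],0]
    - [1,[0,0,0.035],0]
    - [1,[0,0,0],0]
    - [1,[0,0,0],0]
    - [-1,[0,0,0],0]
    - [-1,[0,0,0],0]
    - [-1,[0,0,0],0]
    - [-1,[0,0,0],0]
    - [-1,[0,0,0],0]
    - [-1,[0,0,0],0]

```text
clock: 16.9
position: [561.2, 80.8, 16.6]
ee_rot: [0.964, 0.267, 0.001, 0.0]
contact_force: [-0.8, 0.4, 5.7]
gripper_width: 35.8
```

```bash
python3 - <<'E'
from bench import *
from h import *
s=read_state();print(s['position'],s['contact_force'],s['gripper_width'],s['ee_rot'])
snap('wrist','w9',[(559,79,36)])
E
```

```text
[561.19804545  80.75602616  16.60372834] [-0.813107    0.40397723  5.74633876] 35.788179923077536 [9.63639129e-01 2.67206463e-01 5.78662550e-04 2.44767554e-05]
```

View pics/w9.png

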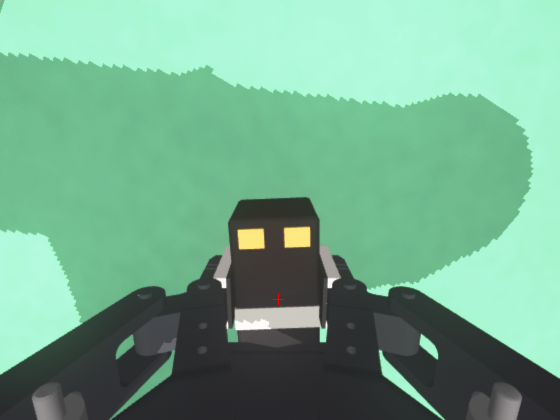

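drive_tool:
  increments:
    - [-1,[0,0,-0.06],0]
    - [-1,[0,0,-0.12],0]
    - [-1,[0,0,-0.12],0]
    - [-1,[0,0,0],0.0676]
    - [-1,[0,0,0],0.0676]
    - [-1,[0,0,0],0.0676]
    - [-1,[0,0,0],0.0676]
    - [-1,[-0.0961,-0.1307,0],0]
    - [-1,[-0.0961,-0.1307,0],0]
    - [-1,[-0.0961,-0.1307,0],0]
    - [-1,[-0.0961,-0.1307,0],0]
    - [-1,[-0.0961,-0.1307,0],0]
    - [-1,[-0.0961,-0.1307,0],0]
    - [-1,[0,0,0],0]
    - [-1,[0,0,0.1],0]
    - [-1,[0,0,0.1],0]
    - [-1,[0,0,0],0]
    - [-1,[0,0,0],0]

```text
clock: 19.2
position: [388.4, 315.9, 46.4]
ee_rot: [1.0, -0.0, 0.0, -0.0]
contact_force: [0.8, 0.5, -2.1]
gripper_width: 35.5
```

```bash
python3 - <<'E'
from bench import *
from h import *
s=read_state();print(s['position'],s['contact_force'],s['gripper_width'],s['ee_rot'])
snap('wrist','w10',[(391,316,4)])
snap('scene','s10')
E
```

```text
[388.3945969  315.8609337   46.41734037] [ 0.77625083  0.45908075 -2.11618082] 35.503514796462234 [ 9.99999904e-01 -3.11811866e-04  2.59637945e-04 -1.62709269e-04]
```

View pics/w10.png

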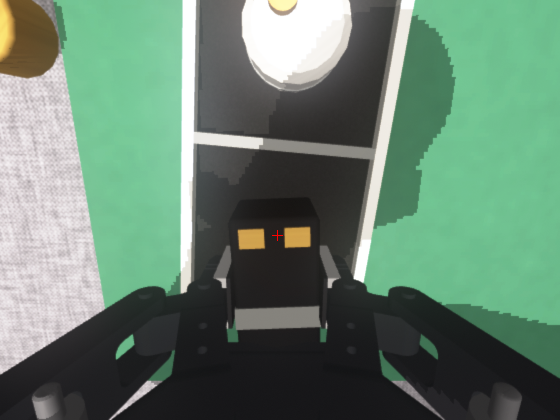

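View pics/s10.png

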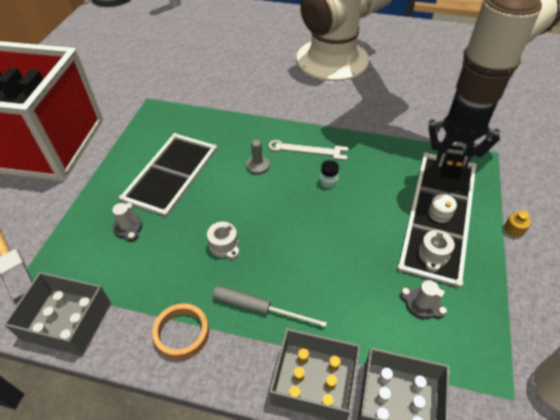

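drive_tool:
  increments:
    - [-1,[0,0,0.05],0]
    - [-1,[0,0,0.033],0]
    - [-1,[0,0,0],0]
    - [-1,[0,0,0],0]
    - [0,[0,0,0],0]
    - [0.15,[0,0,0],0]
    - [0.25,[0,0,0],0]
    - [0.25,[0,0,0],0]
    - [0.25,[0,0,-0.05],0]
    - [0.25,[0,0,-0.1],0]
    - [1,[0,0,-0.15],0]
    - [1,[0,0,0],0]
    - [1,[0,0,0],0]

```text
clock: 20.92
position: [387.5, 315.5, 110.8]
ee_rot: [1.0, -0.0, -0.0, 0.0]
contact_force: [0.1, -0.7, -0.5]
gripper_width: 85.5
```

```bash
python3 - <<'E'
from bench import *
from h import *
s=read_state();print(s['position'],s['contact_force'],s['gripper_width'],s['joints'].round(2))
snap('wrist','w11',[(391,316,40)])
E
```

```text
[387.47105082 315.53226315 110.80093565] [ 0.05366278 -0.67944399 -0.50082276] 85.51388599269606 [ 1.01  0.32 -0.47 -0.   -0.78  0.56]
```

View pics/w11.png

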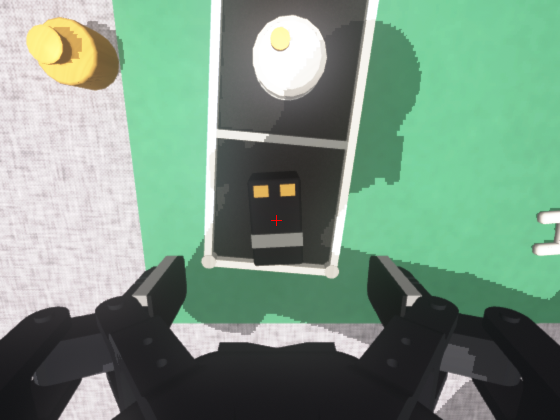

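```bash
python3 - <<'E'
from bench import *
from h import *
c=np.load('pics/w11.npy',allow_pickle=True).item()
for n,u,v,z in [('rear top L',254,263,40),('rear top R',303,261,40),('front top L',249,180,40),('front top R',300,178,40),('wall top corner L out',209,262,12),('corner R out',332,271,12),('div L',217,134,12),('div R',349,144,12)]:
    print(n,onz(c,u,v,z).round(1))
im=cv2.imread('pics/w11_raw.png');cv2.imwrite('pics/z11.png',cv2.resize(im[150:290,190:350],(800,700),interpolation=2))
snap('top','t11')
t=cv2.imread('pics/t11_raw.png');cv2.imwrite('pics/z11t.png',cv2.resize(t[170:360,80:190],(440*1,760//1))[160:])
E
```

```text
rear top L [358.3 332.2  40. ]
rear top R [359.9 296.7  40. ]
front top L [419.1 334.4  40. ]
front top R [420.5 300.1  40. ]
wall top corner L out [345.9 371.6  12. ]
corner R out [337.9 269.7  12. ]
div L [448.5 359.8  12. ]
div R [441.4 262.1  12. ]
```

View pics/z11.png

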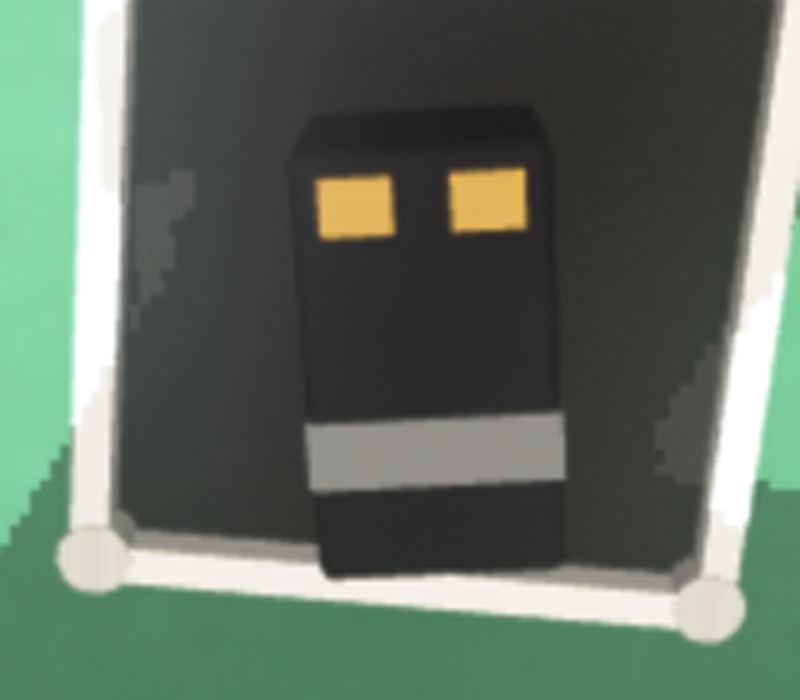

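View pics/z11t.png

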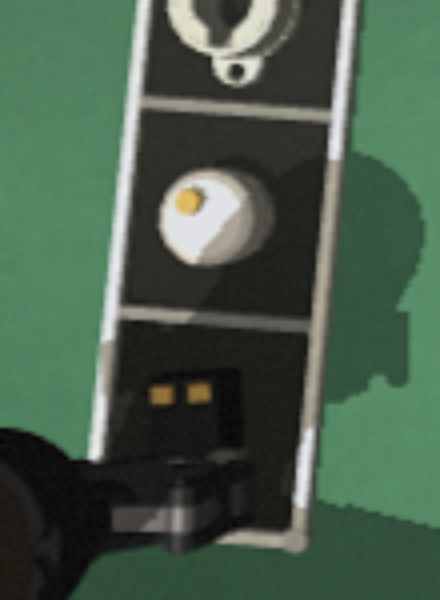

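drive_tool:
  increments:
    - [1,[0.0939,0.1355,0],0]
    - [1,[0.0939,0.1355,0],0]
    - [1,[0.0939,0.1355,0],0]
    - [1,[0.0939,0.1355,0],0]
    - [1,[0.0939,0.1355,0],0]
    - [1,[0.0939,0.1355,0],0]
    - [1,[0.0939,0.1355,0],0]
    - [1,[0.0939,0.1355,0],0]
    - [1,[0.0939,0.1355,0],0]
    - [1,[0.0939,0.1355,0],0]
    - [1,[0,0,0],0]
    - [1,[0,0,0],0]

```text
clock: 22.52
position: [668.4, -90.7, 109.2]
ee_rot: [1.0, -0.0, -0.002, -0.0]
contact_force: [0.0, 0.0, -0.0]
gripper_width: 85.2
```

```bash
python3 - <<'E'
from bench import *
from h import *
s=read_state();print(s['position'],s['contact_force'],s['gripper_width'],s['joints'].round(2))
snap('wrist','w12',[(668.5,-90.5,40)])
E
```

```text
[668.39519045 -90.70459054 109.21219807] [ 0.04275821  0.04537381 -0.03461684] 85.23492355055168 [ 0.1   0.58 -0.02 -0.   -0.97  1.47]
```

View pics/w12.png

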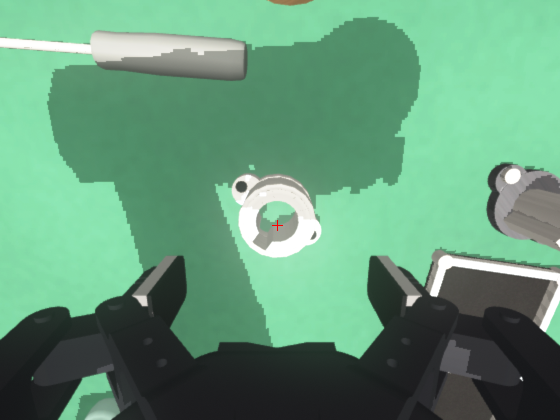

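drive_tool:
  increments:
    - [1,[0.005,0,0.1],0]
    - [1,[0,0,0.1],0]
    - [1,[0,0,0.05],0]
    - [1,[0,0,0.028],0]
    - [1,[0,0,0],0]
    - [1,[0,0,0],0]
    - [-1,[0,0,0],0]
    - [-1,[0,0,0],0]
    - [-1,[0,0,0],0]
    - [-1,[0,0,0],0]
    - [-1,[0,0,0],0]
    - [-1,[0,0,0],0]

```text
clock: 24.08
position: [671.5, -90.8, 28.6]
ee_rot: [1.0, 0.0, 0.001, 0.0]
contact_force: [-1.4, -0.7, 6.8]
gripper_width: 51.1
```

```bash
python3 - <<'E'
from bench import *
from h import *
s=read_state();print(s['position'],s['contact_force'],s['gripper_width'],s['joints'].round(2))
snap('wrist','w13',[(668.5,-90.5,40)])
E
```

```text
[671.5341128  -90.75364038  28.60125138] [-1.37837804 -0.73315285  6.80192699] 51.07074155746645 [ 0.1   0.67 -0.08  0.   -0.82  1.47]
```

View pics/w13.png

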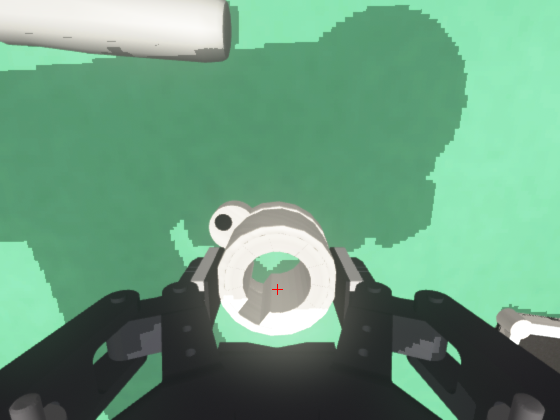

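drive_tool:
  increments:
    - [-1,[0,0,-0.05],0]
    - [-1,[0,0,-0.1],0]
    - [-1,[0,0,-0.1],0]
    - [-1,[0,0,-0.0833],0]
    - [-1,[-0.0867,0.1511,0],0]
    - [-1,[-0.0867,0.1511,0],0]
    - [-1,[-0.0867,0.1511,0],0]
    - [-1,[-0.0867,0.1511,0],0]
    - [-1,[0,0,0],0]
    - [-1,[0,0,0.1],0]
    - [-1,[0,0,0.1],0]
    - [-1,[0,0,0],0]
    - [-1,[0,0,0],0]

```text
clock: 25.75
position: [567.8, -271.8, 68.5]
ee_rot: [1.0, 0.0, 0.001, 0.0]
contact_force: [0.7, 1.1, -2.7]
gripper_width: 51.3
```

```bash
python3 - <<'E'
from bench import *
from h import *
s=read_state();print(s['position'],s['contact_force'],s['gripper_width'],s['joints'].round(2))
snap('wrist','w14',[(567,-272,4),(615,-280,12)])
E
```

```text
[ 567.76678226 -271.8384226    68.45034393] [ 0.68962227  1.12807271 -2.65166081] 51.262690209533375 [-0.19  0.56 -0.19  0.   -0.83  1.76]
```

View pics/w14.png

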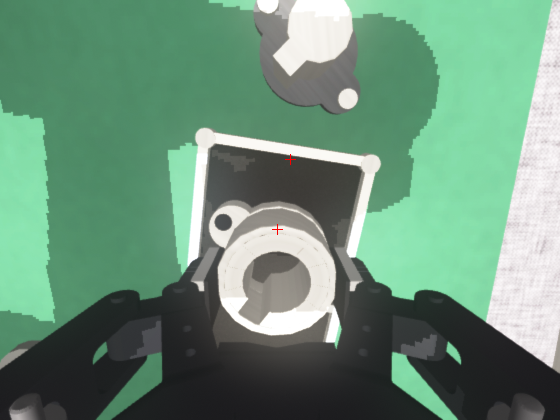

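drive_tool:
  increments:
    - [-1,[0,0,0.06],0]
    - [-1,[0,0,0.04],0]
    - [-1,[0,0,0.0175],0]
    - [-1,[0,0,0],0]
    - [-1,[0,0,0],0]
    - [0.1,[0,0,0],0]
    - [0.4,[0,0,0],0]
    - [0.6,[0,0,0],0]
    - [0.6,[0,0,0],0]
    - [0.6,[0,0,-0.05],0]
    - [0.6,[0,0,-0.1],0]
    - [1,[0,0,-0.15],0]
    - [1,[0,0,0],0]

```text
clock: 27.42
position: [569.9, -272.9, 128.2]
ee_rot: [1.0, 0.0, 0.005, 0.002]
contact_force: [-0.2, 0.4, 0.0]
gripper_width: 85.4
```

```bash
python3 - <<'E'
from bench import *
from h import *
s=read_state();print(s['position'],s['contact_force'],s['gripper_width'],s['joints'].round(2))
snap('wrist','w15',[(567,-272,44)])
E
```

```text
[ 569.87577559 -272.9357347   128.16592235] [-0.15799031  0.42902842  0.03298434] 85.37141410863383 [-0.19  0.49 -0.13  0.   -0.94  1.76]
```

View pics/w15.png

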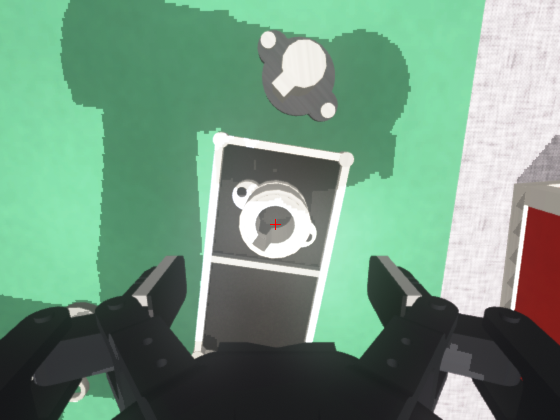

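drive_tool:
  increments:
    - [1,[-0.099,-0.1551,0],0]
    - [1,[-0.099,-0.1551,0],0]
    - [1,[-0.099,-0.1551,0],0]
    - [1,[-0.099,-0.1551,0],0]
    - [1,[0,0,0],0]
    - [1,[0,0,0],0]
    - [1,[0,0,0],0]

```text
clock: 28.35
position: [448.7, -86.5, 122.2]
ee_rot: [1.0, -0.001, -0.0, 0.0]
contact_force: [0.7, -0.1, 0.2]
gripper_width: 85.0
```

```bash
python3 - <<'E'
from bench import *
from h import *
s=read_state();print(s['position'],s['contact_force'],s['gripper_width'],s['joints'].round(2))
snap('wrist','w16',[(448.3,-85.7,70),(448.3,-85.7,5)])
E
```

```text
[448.67021472 -86.45770354 122.15018177] [ 0.66335967 -0.13706788  0.16135455] 84.9637072430833 [ 0.17  0.24 -0.56  0.   -0.78  1.4 ]
```

View pics/w16.png

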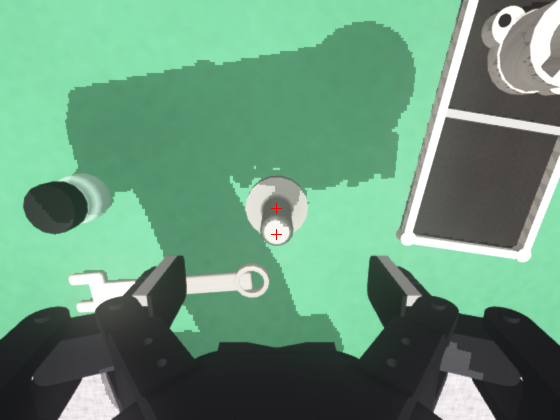

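Stem top at ~(277,233), right on the marker at (277,234). Descending to grasp it.

drive_tool:
  increments:
    - [1,[0.003,-0.002,0.1],0]
    - [1,[0,0,0.1],0]
    - [1,[0,0,0.05],0]
    - [1,[0,0,0.025],0]
    - [1,[0,0,0],0]
    - [1,[0,0,0],0]
    - [-1,[0,0,0],0]
    - [-1,[0,0,0],0]
    - [-1,[0,0,0],0]
    - [-1,[0,0,0],0]
    - [-1,[0,0,0],0]
    - [-1,[0,0,0],0]
    - [-1,[0,0,0],0]

```text
clock: 30.02
position: [449.2, -85.2, 40.1]
ee_rot: [1.0, -0.0, 0.0, -0.0]
contact_force: [-0.9, -0.0, 5.3]
gripper_width: 20.9
```

```bash
python3 - <<'E'
from bench import *
from h import *
s=read_state();print(s['position'],s['contact_force'],s['gripper_width'],s['joints'].round(2))
snap('wrist','w17',[(448.3,-85.7,70)])
E
```

```text
[449.1796879  -85.18847835  40.11006793] [-0.87146246 -0.02131878  5.33272964] 20.861811907697618 [ 0.17  0.38 -0.64  0.   -0.55  1.4 ]
```

View pics/w17.png

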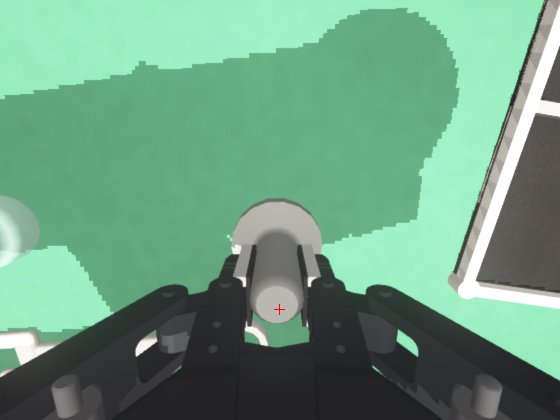

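drive_tool:
  increments:
    - [-1,[0,0,-0.06],0]
    - [-1,[0,0,-0.08],0]
    - [-1,[0,0,-0.06],0]
    - [-1,[0.0064,0.07,0],0]
    - [-1,[0.0128,0.1415,0],0]
    - [-1,[0.0128,0.1415,0],0]
    - [-1,[0.0128,0.1415,0],0]
    - [-1,[0.0064,0.0715,0],0]
    - [-1,[0,0,0],0]
    - [-1,[0,0,0.1],0]
    - [-1,[0,0,0],0]
    - [-1,[0,0,0],0]

```text
clock: 31.58
position: [464.6, -254.6, 70.2]
ee_rot: [1.0, 0.0, 0.0, 0.0]
contact_force: [0.5, -0.1, -0.8]
gripper_width: 20.5
```

```bash
python3 - <<'E'
from bench import *
from h import *
s=read_state();print(s['position'],s['contact_force'],s['gripper_width'],s['joints'].round(2))
snap('wrist','w18',[(464.5,-255,4)])
E
```

```text
[ 464.58316861 -254.60904491   70.24944462] [ 0.49374737 -0.14508139 -0.84862371] 20.547494700278964 [-0.19  0.42 -0.44  0.   -0.71  1.77]
```

View pics/w18.png

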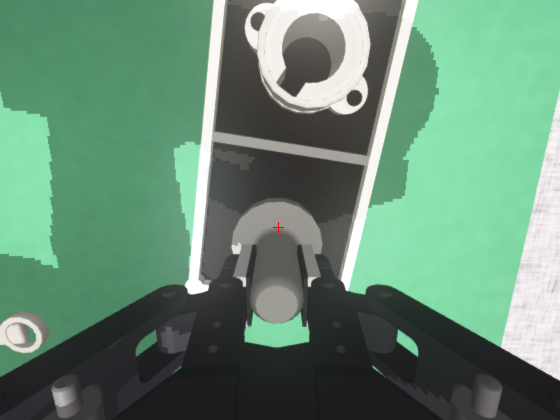

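drive_tool:
  increments:
    - [-1,[0,0,0.05],0]
    - [-1,[0,0,0.034],0]
    - [-1,[0,0,0],0]
    - [-1,[0,0,0],0]
    - [-0.4,[0,0,0],0]
    - [-0.2,[0,0,0],0]
    - [0,[0,0,0],0]
    - [0.2,[0,0,0],0]
    - [0.2,[0,0,0],0]
    - [0.2,[0,0,-0.06],0]
    - [0.2,[0,0,-0.12],0]
    - [0.2,[0,0,-0.15],0]
    - [0.2,[0,0,-0.15],0]
    - [0.2,[0,0,0],0]

```text
clock: 33.38
position: [466.5, -255.7, 192.8]
ee_rot: [1.0, 0.0, 0.004, 0.001]
contact_force: [-0.6, 0.4, -0.5]
gripper_width: 51.0
```

drive_tool:
  increments:
    - [0.2,[0,-0.15,0],0]
    - [0.2,[0,-0.15,0],0]
    - [0.2,[0,-0.15,0],0]
    - [0.2,[0,-0.15,0],0]
    - [0.2,[0,-0.15,0],0]
    - [0.2,[0,0,0],0]
    - [0.2,[0,0,0],0]

```text
clock: 34.25
position: [463.9, -30.1, 188.0]
ee_rot: [1.0, 0.0, -0.001, 0.0]
contact_force: [-0.6, -0.3, -0.0]
gripper_width: 51.2
```

```bash
python3 - <<'E'
from bench import *
from h import *
s=read_state();print(s['clock'],s['position'],s['contact_force'],s['gripper_width'],s['joints'].round(2))
snap('scene','s19');snap('top','t19')
a=cv2.imread('pics/t19.png');b=cv2.imread('pics/s19.png')
L=cv2.resize(a[135:355,90:190],(250,550));R=cv2.resize(a[135:355,380:480],(250,550));L2=cv2.resize(b[140:320,390:490],(275,495))
cv2.imwrite('pics/z19.png',np.hstack([L,R,cv2.resize(b[120:260,100:230],(300,550))]))
E
```

```text
34.25 [463.87002299 -30.09640648 187.99471613] [-0.58543736 -0.31219108 -0.02318632] 51.15046907446351 [ 0.29  0.16 -0.45 -0.   -0.96  1.29]
```

View pics/z19.png

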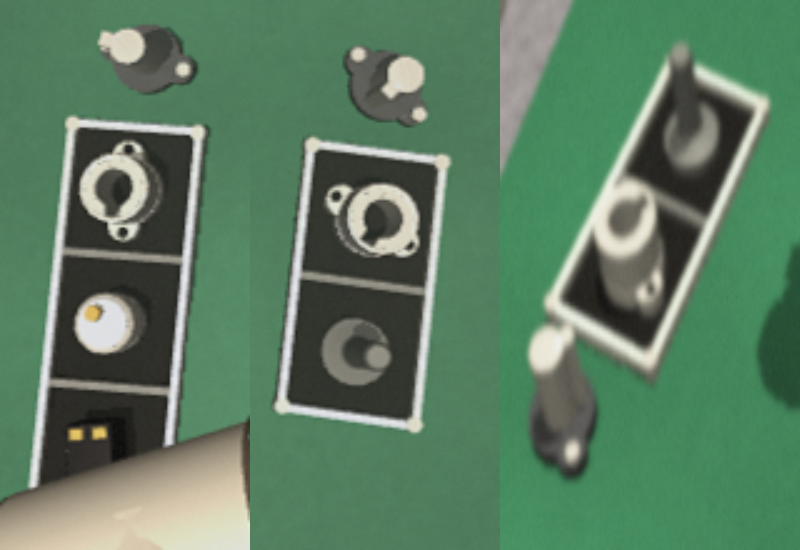

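View pics/s19.png

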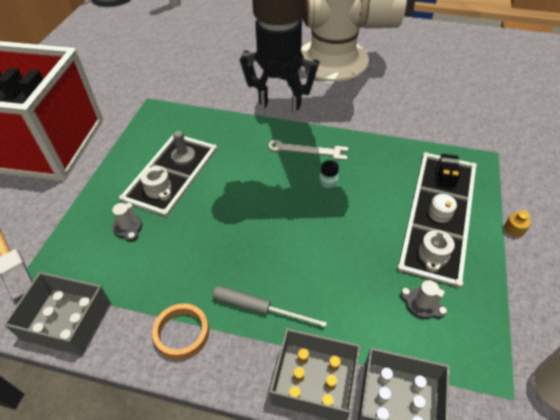

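The scene view shows all five things upright in their pockets: battery (450,170), sensor (443,207), hub (435,248), antenna (181,148) and hub (155,182). The gripper is clear of all of them.

```bash
python3 - <<'E'
from bench import *
print(abs(read_state()['joint_vel']).max()); print(job_done())
E
```

```text
0.0072106202029573185
the job is handed in; nothing more can be done
None
```

Both kits are made up and handed in at about 34 s on the robot's clock.

- **Long tray:** its shaft's key points towards a bolt, so the inline hub went next to it. The sensor is in the middle pocket and the battery in the remaining end pocket.
- **Short tray:** its shaft's key is square to the bolts, so the cross hub went next to it. The antenna is in the other pocket.

**Last checks:** the scene view shows all five things upright, one to a pocket, with the gripper clear and nothing else disturbed. The top view agrees, except that the arm hid part of the battery. An earlier wrist view put the battery about 14 mm or more clear of its pocket's end walls. The wrist force I read after each move stayed under 8 N.

**One disagreement:** in several wrist pictures, things sat about 4–6 mm further forward than the top camera predicted. I allowed for part of that in the grasps and placings, and it is well within the pockets' clearance.

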